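# Pour mixing balls into the white dish

### The arm

A 6-joint arm with a two-finger parallel gripper is mounted at the origin on the work surface. World frame = base frame: x ahead of the robot, y to its left, z up, the work surface at z = 0. Lengths are in m, angles in rad, forces in N, time in s.
With the tool pointing down it reaches from about 0.25 to 0.85 m from the base axis. Payload 12.5 kg.
Tool frame: the origin (TCP) lies at the centre of the arm's flange, where the gripper is bolted on; the fingertips stand 186 mm ahead of it and the grasp point (between the pads) lies 167 mm ahead of it (r.tip_extent is the distance from the TCP to the fingertips, in m); z points along the fingers, y is the direction in which the jaws open and shut (so a half turn about z gives the same grasp; the last joint's range is limited). The gripper opens to 93 mm and grips with 3 to 60 N. Pads are 15 mm wide; open, the fingers measure 128 mm over their backs; the gripper's body (75 mm by 188 mm) begins 65 mm behind the grasp point.
Start: joints at [1.085, 0.351, 1.652, -0, 1.139, -0.085], TCP at [0.215, 0.506, 0.405] pointing down, gripper open.
Joint ranges: [-2.75, 2.75], [-0.79, 2.1], [0.01, 2.65], [-1.57, 4.71], [0.07, 3.14], [-2.87, 2.87]. Speed limits (rad/s): [2.22, 2.22, 2.79, 3.14, 3.14, 3.14].

### API

Orientations are given as [roll, pitch, yaw] about the fixed x, y, z axes, in that order (R = Rz(yaw) Ry(pitch) Rx(roll)).
In Python, from workcell import r gives the robot as it stands.
- The arm moves only by the tool send_rows, never from a script. Its argument "increments" is one flat list of numbers, 7 for each row, row after row: the shift along the world's x, y, z in m, then the turn, a rotation vector about the world's x, y, z in rad, then the closure, from 0 (fully open) to 1 (shut). In form: [dx, dy, dz, ax, ay, az, jaw, dx, dy, dz, ax, ay, az, jaw, ...]. A call has 1 to 12 rows; each row shifts and turns the commanded pose from where the row before left it; what a row does not reach is not made up. A row lasts 1/8 s, in which the tool goes at most 62.5 mm and 10.7 degrees, less where a joint would pass 70% of its speed; a pose out of reach is approached as far as the arm can. A call with a gripper value outside its range is refused whole. The fingers move at their own pace and stop on an object; "grip_force" is the grip in N (left out, the last holds). Time passes only in rows, so rows that do not move let the fingers close. It gives the time, the measured TCP pose, the force and the opening at its end, in the units of the state.
- r.get_obs(): the state, without advancing time (a new reading comes with each control period).
- r.snapshot(name): name is "scene" or "top" or "wrist"; returns (picture, depth): 384x512x3 uint8, red, green, blue; 384x512 float32, m along the optical axis (not along the pixel's ray), 0 where there is no reading.
- r.get_calibration(name): a dict with "camera_matrix" (3x3 intrinsics, pixels), "R" (3x3) and "t" (3): a world point X has camera coordinates R X + t. Camera axes: x right, y down, z forward; pixel columns grow to the right and rows downward; lengths in m; the calibration is good to about 2 mm. A picture is of the moment at which its call begins: read the wrist's pose just before it. get_calibration takes no time and is no camera call; for the wrist camera it gives the pose at the moment of the call.
- r.hand_in(): hands the job in, once; it reports no verdict.
The state is a dict: "t": time; "joint_pos": joint angles; "joint_velocities": joint speeds; "joint_efforts": joint torques, N m; "eef_pos": TCP position; "tcp_rot": TCP orientation; "contact_force": force on the tool from outside, world axes, zero at the start; "torque": the same for the moment, N m; "opening": opening from 0.0 (shut) to 1.0 (fully open).
Only numpy, scipy, OpenCV 4.12 (cv2) and the standard library are available. Lean on these libraries where they do the work, as an engineer would, in place of code of your own. Each camera call takes 0.05 s, during which the arm holds its last target.

### The job

Pick up the orange scoop by its black upright handle and pour its two steel mixing balls into the white dish, not the green one. So that they cannot bounce out, first bring the spout over the dish and down to within about 3 cm of its rim, and only then tip it, staying low until both balls are in the dish. Then stand the empty scoop upright on the shelf, leaving both balls in the dish.

Things in the scene. Friction and masses are not known exactly. Their poses are not given: they have to be found in the camera images.
- scoop_handle (a point): black upright 16 mm square post at the back of the loose orange scoop (120 g), standing on the shelf z=0; post top 88 mm above the scoop's underside. Point: on the post's axis, 64 mm above the underside, where to grip. Axes: z up, the trough lies to -x and pours towards -x, y across. Trough 46 mm wide, rim 38 mm above the underside; flat foot from x = -55 to +8 mm of this point
- scoop_spout (a point): open front edge of the scoop's trough (40 mm wide inside), middle of the floor's edge, where the balls drop off; 89 mm to -x of the handle point and 44 mm lower (20 mm above the underside). Axes as the handle's. The trough floor rises to this edge at 15 degrees, so balls stay at the back when carried level and roll out when tipped spout-down: 35 to 45 degrees empties it
- dish_in (a point): white round shallow dish, loose, 0.2 kg, 26 mm high, 112 mm across the rim, 100 mm across the foot, wall and floor 4 mm, on a 3 mm blue mat. Point: centre of its inner floor, 22 mm below the rim; z up. A like dark green dish stands beside it on the mat, centres 130 mm or more apart, left or right; a grey figurine 85 mm tall is across the mat from the scoop
- ball_a_center (a point): polished steel paint-mixing ball, 16 mm in diameter, 17 g; it starts lying at the back of the scoop's trough, beside the other one. Point at its centre; a ball rolls freely, so axes mean nothing
- ball_b_center (a point): polished steel paint-mixing ball, 16 mm in diameter, 17 g; it starts lying at the back of the scoop's trough, beside the other one. Point at its centre; a ball rolls freely, so axes mean nothing
There are look-alikes about, which are no part of the job. Leave any blue look-alike of the part that bears scoop_handle alone. Of the things that look like the part that bears dish_in, the larger one is meant.

How it is judged:
By the outcome, as a careful person would: the job done as asked, in the order asked, and still so for the second after the job is handed in, with the robot touching nothing.
It also fails if it takes over 67 s, if anything falls off the work surface, if the arm or the gripper's body presses on something with over 40 N, if the wrist force passes 120 N, or if a joint passes its speed limit or range.

## Working session

There is one attempt and no reset: what is moved stays moved. The work goes in short steps, Python scripts to look and compute and a tool call to move; the robot and the scene stay as the last step left them, time stands still between calls to the robot, and variables do not carry over. Pictures are saved under pics/ and viewed, and the job is handed in when it is done.

Besides the shell and the picture viewer there is one more tool, called after "Emit:" in YAML: its name, and indented under it one key for each argument. send_rows: Moves the arm, as the interface text tells. Its arguments: {"type":"object","properties":{"increments":{"type":"array","items":{"type":"number"}},"grip_force":{"type":"number"}},"required":["increments"]}

```bash
mkdir -p pics; ls
python3 - <<'E'
from workcell import r
import cv2,numpy as np
o=r.get_obs();print(o['t'],o['eef_pos'],o['tcp_rot'],o['opening'])
for n in ['scene','top']:
    p,d=r.snapshot(n);cv2.imwrite(f'pics/{n}0.png',cv2.resize(p[:,:,::-1],(800,600)));np.savez(f'{n}0.npz',p=p,d=d,**r.get_calibration(n))
    c=r.get_calibration(n);print(n,c)
E
```

```text
pics
0.0 [0.2145068  0.50630113 0.40419068] [-3.14041149e+00 -7.92429993e-05  2.74078905e+00] 1.0035820833439268
scene {'camera_matrix': array([[418.53504925,   0.        , 251.90233907],
       [  0.        , 418.53504925, 195.27464975],
       [  0.        ,   0.        ,   1.        ]]), 'R': array([[ 0.8342978 ,  0.55110208,  0.01528648],
       [ 0.42992995, -0.63300121, -0.64379322],
       [-0.34511943,  0.54368738, -0.76504681]]), 't': array([-0.36888394, -0.15839295,  1.38703261])}
top {'camera_matrix': array([[350.35970285,   0.        , 253.91907812],
       [  0.        , 350.35970285, 197.34819868],
       [  0.        ,   0.        ,   1.        ]]), 'R': array([[-0.01422904, -0.99969541,  0.02016491],
       [-0.99365044,  0.01188622, -0.11188171],
       [ 0.11160795, -0.02162884, -0.99351691]]), 't': array([-0.04066487,  0.45654368,  0.83307671])}
```

View pics/scene0.png

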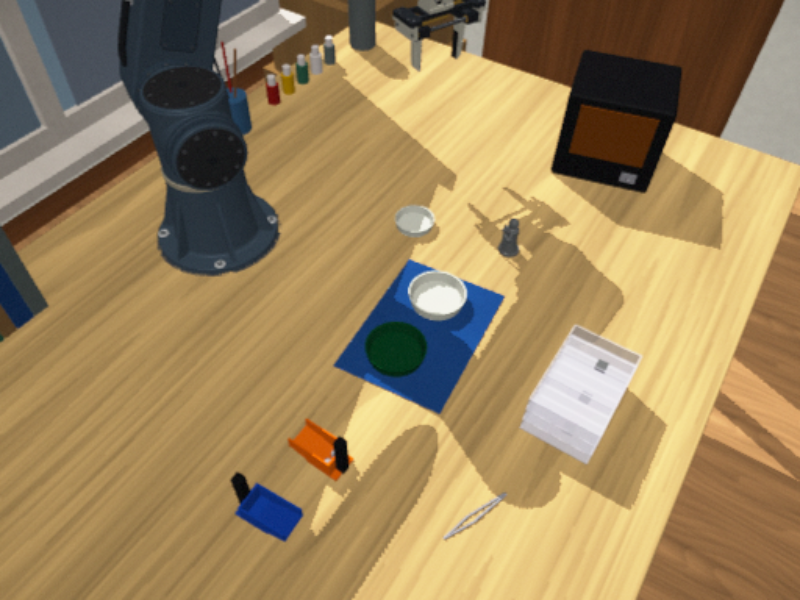

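View pics/top0.png

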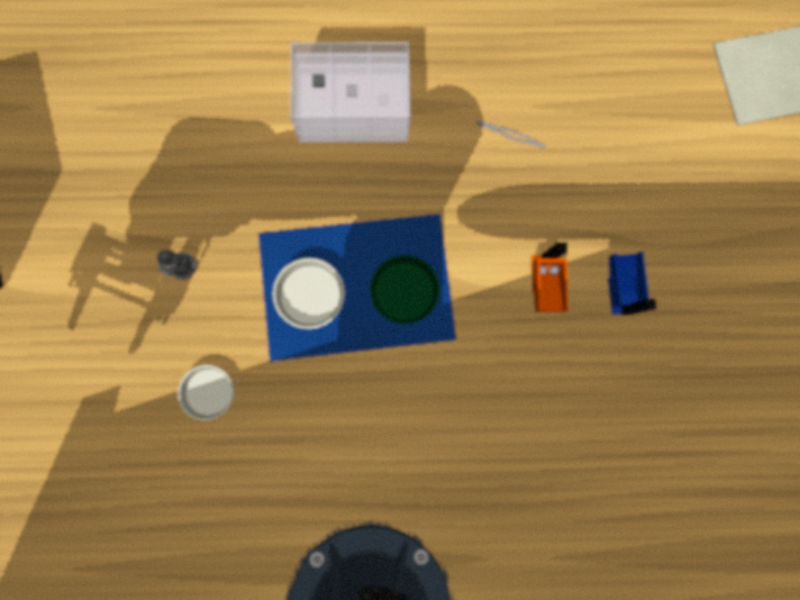

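Top view (800x600). Scoops: orange at (551,283) with post at (555,250), and a blue look-alike at (630,283). The orange one fits. Dishes: white on the mat at (309,293), smaller whitish at (206,392), green at (405,290). The larger white one on the mat fits. I'll measure and confirm in crops.

```bash
cat > h.py <<'E'
import numpy as np,cv2
def pts(f):
    z=np.load(f);d=z['d'];K=z['camera_matrix'];v,u=np.mgrid[:384,:512]
    c=np.stack([(u-K[0,2])/K[0,0]*d,(v-K[1,2])/K[1,1]*d,d],-1)
    return z['p'],(c-z['t'])@z['R'],d   # R^T(c-t)
def proj(f,X):
    z=np.load(f);c=z['R']@np.asarray(X)+z['t'];c=z['camera_matrix']@c;return c[:2]/c[2]
E
python3 - <<'E'
from h import *
for f in ['top0.npz','scene0.npz']:
    p,X,d=pts(f);hsv=cv2.cvtColor(p,cv2.COLOR_RGB2HSV);H,S,V=[hsv[...,i].astype(int) for i in range(3)]
    near=(d>0)
    def rep(n,m):
        n_,l,st,_=cv2.connectedComponentsWithStats(m.astype(np.uint8))
        for i in range(1,n_):
            if st[i,4]<40: continue
            q=X[l==i];print(f,n,st[i],'med',np.median(q,0).round(4),'min',np.percentile(q,2,0).round(4),'max',np.percentile(q,98,0).round(4))
    ws=near&(X[...,0]>.2)&(X[...,0]<.8)&(np.abs(X[...,1])<.5)
    rep('orange',ws&(H<11)&(S>200)&(V>120)&(X[...,2]>.005))
    rep('white',ws&(S<60)&(V>110)&(X[...,2]<.06))
    rep('green',ws&(H>45)&(H<85)&(S>120))
    rep('black',ws&(V<45)&(X[...,2]>.04)&(X[...,2]<.12))
p,_,_=pts('top0.npz')
a=cv2.resize(p[140:220,330:430],(400,320),interpolation=2);b=cv2.resize(p[150:280,110:210],(400,520),interpolation=2)
im=np.zeros((520,800,3),np.uint8);im[:320,:400]=a;im[:,400:]=b;cv2.imwrite('pics/crop.png',im[:,:,::-1])
E
```

```text
top0.npz white [189  79  73  12 701] med [0.7398 0.021  0.0318] min [ 0.7384 -0.0645  0.0038] max [0.7414 0.1073 0.0586]
top0.npz white [ 174  165   47   46 1652] med [0.4855 0.0951 0.0079] min [0.4317 0.0433 0.003 ] max [0.5345 0.1431 0.0304]
top0.npz white [114 234  35  35 929] med [0.3313 0.2557 0.0037] min [2.937e-01 2.147e-01 2.000e-04] max [0.3684 0.29   0.0212]
top0.npz green [ 238  164   43   43 1432] med [ 0.4894 -0.0595  0.0076] min [ 0.4411 -0.1066  0.0042] max [ 0.5355 -0.0105  0.029 ]
top0.npz black [350 156  12   8  69] med [ 0.536  -0.2844  0.0835] min [ 0.5301 -0.2947  0.0423] max [ 0.543  -0.282   0.0894]
top0.npz black [404 192  15   9  91] med [ 0.4505 -0.4107  0.08  ] min [ 0.4436 -0.4226  0.0428] max [ 0.4573 -0.409   0.0894]
scene0.npz white [253 131  25  21 400] med [0.328  0.2538 0.0055] min [ 0.2913  0.206  -0.0003] max [0.3689 0.2886 0.0211]
scene0.npz white [261 172  38  33 934] med [0.4793 0.0972 0.0091] min [0.431  0.0348 0.0025] max [0.5321 0.1425 0.0309]
scene0.npz white [333 263  25  22 287] med [ 0.7704 -0.0722  0.0328] min [ 0.7414 -0.0744  0.005 ] max [ 0.7983 -0.0701  0.0591]
scene0.npz white [284 316  40  29 147] med [ 0.7527 -0.2435  0.0041] min [ 7.305e-01 -2.990e-01  3.000e-04] max [ 0.7734 -0.1931  0.0075]
scene0.npz green [ 234  206   39   35 1044] med [ 0.4826 -0.0554  0.009 ] min [ 0.4363 -0.1155  0.0043] max [ 0.5355 -0.0127  0.0311]
scene0.npz black [214 280   8  16 102] med [ 0.5428 -0.2999  0.0747] min [ 0.5338 -0.3043  0.041 ] max [ 0.546  -0.2893  0.0901]
scene0.npz black [148 303  12  16 115] med [ 0.4576 -0.4256  0.0765] min [ 0.4479 -0.4314  0.042 ] max [ 0.4604 -0.4165  0.0911]
```

View pics/crop.png

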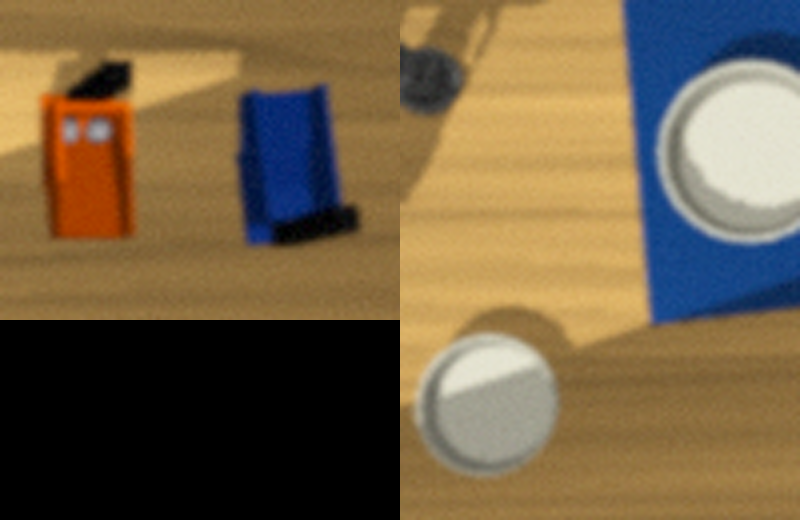

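The crop shows the orange scoop with both balls at the back by the post, and the larger white dish on the mat. The small grey-white dish is off the mat. Next I'll refine the handle position, scoop yaw and dish centre.

Run:
```python
from h import *
from workcell import r
print([a for a in dir(r) if a[0]!='_'])
from scipy.optimize import least_squares
for f in ['top0.npz','scene0.npz']:
    p,X,d=pts(f);hsv=cv2.cvtColor(p,cv2.COLOR_RGB2HSV);H,S,V=[hsv[...,i].astype(int) for i in range(3)]
    a=(d>0)&(np.hypot(X[...,0]-.483,X[...,1]-.095)<.075)&(X[...,2]>.024)&(X[...,2]<.036)
    q=X[a];s=least_squares(lambda c:np.hypot(q[:,0]-c[0],q[:,1]-c[1])-c[2],[.483,.095,.054],loss='soft_l1',f_scale=.002).x;print('dish',len(q),s)
    a=(d>0)&(np.hypot(X[...,0]-.483,X[...,1]+.06)<.075)&(X[...,2]>.024)&(X[...,2]<.036)
    q=X[a];s=least_squares(lambda c:np.hypot(q[:,0]-c[0],q[:,1]-c[1])-c[2],[.483,-.06,.054],loss='soft_l1',f_scale=.002).x;print('green',len(q),s)
    b=(np.hypot(X[...,0]-.536,X[...,1]+.29)<.03)&(X[...,2]>.083)
    q=X[b];print('top',len(q),q.mean(0),q.min(0),q.max(0))
    o=(np.hypot(X[...,0]-.49,X[...,1]+.29)<.09)&(X[...,2]>.01)
    q=X[o&(X[...,2]>.034)&(X[...,2]<.043)&(V>50)];print('rim',len(q),q.min(0),q.max(0))
    for lab,m in(('L',q[:,1]>-.285),('R',q[:,1]<=-.285)):
        w=q[m]
        if len(w)>5: print(lab,np.polyfit(w[:,0],w[:,1],1),len(w))
    print('box',cv2.minAreaRect((q[:,:2]*1000).astype(np.float32)))
```

```text
['Unreachable', 'get_calibration', 'get_obs', 'hand_in', 'snapshot', 'tip_extent']
dish 271 [0.48166206 0.0927972  0.05302869]
green 273 [ 0.48614018 -0.05748601  0.05300002]
top 51 [ 0.53798666 -0.28964217  0.08703724] [ 0.53076215 -0.29824672  0.08324142] [ 0.54566099 -0.28190404  0.08969996]
rim 153 [ 0.45026134 -0.31334799  0.03410037] [ 0.54473904 -0.26555254  0.04271676]
L [-0.12459209 -0.20825996] 73
R [ 0.14424293 -0.37887281] 80
box ((497.4530944824219, -289.5437316894531), (47.093589782714844, 94.41423034667969), 89.39728546142578)
dish 180 [0.48202912 0.08604702 0.0531463 ]
green 216 [ 0.48636059 -0.06438088  0.05329835]
top 49 [ 0.53866354 -0.29651944  0.08773361] [ 0.52941864 -0.30353916  0.08301352] [ 0.54616535 -0.28859447  0.09176018]
rim 122 [ 0.44871623 -0.31921591  0.03400254] [ 0.54577934 -0.27052359  0.04254122]
L [-0.01363505 -0.26719643] 44
R [ 0.08658707 -0.35770036] 78
box ((497.110107421875, -295.9068603515625), (47.74024200439453, 96.77616119384766), 87.83550262451172)
```

Emit:
send_rows:
  increments: [0.018,-0.044,0,0,0,0.022,0,0.018,-0.044,0,0,0,0.022,0,0.018,-0.044,0,0,0,0.022,0,0.018,-0.044,0,0,0,0.022,0,0.018,-0.044,0,0,0,0.022,0,0.018,-0.044,0,0,0,0.022,0,0.018,-0.044,0,0,0,0.022,0,0.018,-0.044,0,0,0,0.022,0,0.018,-0.044,0,0,0,0.022,0,0.018,-0.044,0,0,0,0.022,0]

```text
t: 1.35
eef_pos: [0.3948, 0.0649, 0.4047]
tcp_rot: [3.142, 0.0, 2.961]
contact_force: [1.0, 0.9, 0.7]
opening: 0.999
```

Run:
```python
from workcell import r
o=r.get_obs();print(o['t'],o['eef_pos'],o['tcp_rot'],o['joint_pos'],o['contact_force'])
import numpy as np,cv2
n='wrist';c=r.get_calibration(n);p,d=r.snapshot(n);np.savez('wm.npz',p=p,d=d,**c)
cv2.imwrite('pics/wm.png',p[:,:,::-1])
```

```text
1.35 [0.39481248 0.06486759 0.40472304] [3.14150886e+00 5.21463971e-05 2.96143878e+00] [ 4.63462723e-02  7.12969455e-02  2.00767083e+00  8.00581310e-05
  1.06255525e+00 -1.34433514e+00] [1.03696981 0.87854772 0.74545605]
```

View pics/wm.png

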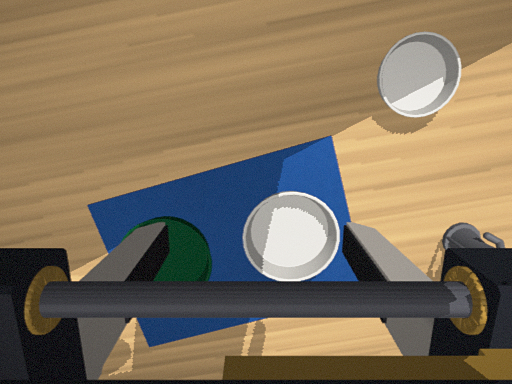

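Wrist view: white dish at (291,237) fully visible, green partly behind the fingers at (165,255), small dish at (419,74). I'll fit the white dish from this and see which camera agrees.

Run:
```python
from h import *
from scipy.optimize import least_squares
p,X,d=pts('wm.npz')
a=(d>0)&(np.hypot(X[...,0]-.483,X[...,1]-.09)<.07)&(X[...,2]>.024)&(X[...,2]<.036)
q=X[a];s=least_squares(lambda c:np.hypot(q[:,0]-c[0],q[:,1]-c[1])-c[2],[.483,.09,.054],loss='soft_l1',f_scale=.002).x;print('dish',len(q),s,np.median(q[:,2]))
a=(d>0)&(np.hypot(X[...,0]-.483,X[...,1]-.09)<.03);print(np.median(X[a],0))
```

```text
dish 1357 [0.48150349 0.08989369 0.05282151] 0.02968490695171979
[0.48232433 0.08992212 0.00832292]
```

Emit:
send_rows:
  increments: [0.018,-0.044,0,0,0,0.022,0,0.018,-0.044,0,0,0,0.022,0,0.018,-0.044,0,0,0,0.022,0,0.018,-0.044,0,0,0,0.022,0,0.018,-0.044,0,0,0,0.022,0,0.018,-0.044,0,0,0,0.022,0,0.018,-0.044,0,0,0,0.022,0,0.018,-0.044,0,0,0,0.022,0,0,0,0,0,0,0,0,0,0,0,0,0,0,0]

```text
t: 2.65
eef_pos: [0.5383, -0.2851, 0.4042]
tcp_rot: [3.141, -0.001, 3.136]
contact_force: [-0.2, -0.3, -0.1]
opening: 0.997
```

Run:
```python
from workcell import r
o=r.get_obs();print(o['t'],o['eef_pos'],o['tcp_rot'],o['joint_pos'],o['contact_force'])
import numpy as np,cv2
n='wrist';c=r.get_calibration(n);p,d=r.snapshot(n);np.savez('w1.npz',p=p,d=d,**c)
cv2.imwrite('pics/w1.png',p[:,:,::-1])
```

```text
2.65 [ 0.53834869 -0.28513668  0.40420336] [ 3.14074621e+00 -1.00414349e-03  3.13643010e+00] [-5.63517883e-01  4.59039294e-01  1.49101154e+00  2.00024717e-04
  1.19284191e+00 -2.12922516e+00] [-0.15383437 -0.34079469 -0.09411385]
```

View pics/w1.png

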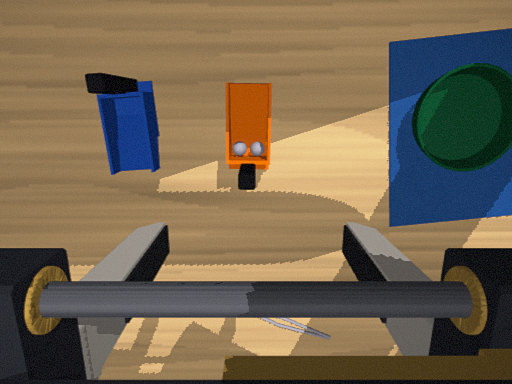

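The wrist image shows the orange scoop at (248,125) with its post at (247,176) and balls at (240,149) and (257,149). The blue one is well to the left. Measuring the post and yaw here.

Run:
```python
from h import *
p,X,d=pts('w1.npz')
V=p.max(-1).astype(int);R=p[...,0].astype(int);B=p[...,2].astype(int)
reg=(np.hypot(X[...,0]-.50,X[...,1]+.29)<.09)&(d>0)
q=X[reg&(X[...,2]>.084)&(X[...,2]<.095)];print('top',len(q),q.mean(0),q.min(0),q.max(0),cv2.minAreaRect((q[:,:2]*1000).astype(np.float32)))
q=X[reg&(X[...,2]>.034)&(X[...,2]<.042)&(R>100)];print('rim',len(q),q.min(0),q.max(0),cv2.minAreaRect((q[:,:2]*1000).astype(np.float32)))
m=np.median(q[:,1])
for w in (q[q[:,1]>m],q[q[:,1]<=m]): print(np.polyfit(w[:,0],w[:,1],1))
q=X[reg&(X[...,2]>.004)&(X[...,2]<.043)&(R>100)&(B<60)];print('all',q.min(0),q.max(0),cv2.minAreaRect((q[:,:2]*1000).astype(np.float32)))
# kinematics
from scipy.optimize import least_squares
J=np.array([[.351,1.652],[.0712969,2.0076708],[.459039,1.491012]]);P=np.array([[.2145068,.506301,.404191],[.394812,.0648676,.404723],[.538349,-.285137,.404203]])
rr=np.sqrt(P[:,0]**2+P[:,1]**2-.0466**2);print(rr)
f=lambda c:np.concatenate([c[0]+c[1]*np.sin(J[:,0])+c[2]*np.sin(J.sum(1)+c[4])-rr,c[3]+c[1]*np.cos(J[:,0])+c[2]*np.cos(J.sum(1)+c[4])-P[:,2]])
s=least_squares(f,[0,.4,.4,.3,-.1]);print(s.x,s.cost)
```

```text
top 312 [ 0.53758895 -0.29341148  0.08874914] [ 0.52992221 -0.30138448  0.08443787] [ 0.54573637 -0.28568435  0.09097063] ((537.8341674804688, -293.5034484863281), (15.629149436950684, 15.77498722076416), 89.37054443359375)
rim 673 [ 0.4492701  -0.31608617  0.03403677] [ 0.5319073  -0.26920327  0.0411674 ] ((490.72088623046875, -292.2390441894531), (45.86262512207031, 81.72703552246094), 88.4202880859375)
[-0.12243502 -0.21249892]
[ 0.10569997 -0.36375838]
all [ 0.4492701  -0.31608617  0.00400683] [ 0.54271455 -0.26920532  0.0411674 ] ((495.94976806640625, -292.5783386230469), (45.603397369384766, 94.13951110839844), 88.57839965820312)
[0.54788896 0.39738239 0.60741353]
[0.00241977 0.48516988 0.44077259 0.17445296 0.10526875] 2.7785165994070684e-08
```

Emit:
send_rows:
  increments: [0,-0.0042,-0.03,0,0,-0.01,0,-0.0005,-0.0042,-0.03,0,0,-0.01,0,0,0,-0.03,0,0,0,0,0,0,-0.03,0,0,0,0,0,0,-0.02,0,0,0,0,0,0,-0.015,0,0,0,0,0,0,-0.01,0,0,0,0,0,0,-0.008,0,0,0,0,0,0,0,0,0,0,0,0,0,0,0,0,0,0]

```text
t: 3.95
eef_pos: [0.5382, -0.2941, 0.2322]
tcp_rot: [-3.141, 0.001, 3.117]
contact_force: [-0.2, -0.9, -1.4]
opening: 0.999
```

Run:
```python
from workcell import r
o=r.get_obs();print(o['t'],o['eef_pos'],o['tcp_rot'],o['joint_pos'],o['contact_force'])
import numpy as np,cv2
n='wrist';c=r.get_calibration(n);p,d=r.snapshot(n);np.savez('w2.npz',p=p,d=d,**c)
cv2.imwrite('pics/w2.png',p[:,:,::-1])
from h import *
q=pts('w2.npz')[1];q=q[(np.hypot(q[...,0]-.5378,q[...,1]+.2935)<.02)&(q[...,2]>.08)&(q[...,2]<.095)];print(len(q),q.mean(0),q.min(0),q.max(0))
```

```text
3.95 [ 0.53819123 -0.29411757  0.23223353] [-3.14116178e+00  6.73413877e-04  3.11672263e+00] [-5.76034651e-01  6.75961215e-01  1.60129624e+00 -1.89673640e-05
  8.63535869e-01 -2.12194849e+00] [-0.18594644 -0.89665079 -1.36598577]
1117 [ 0.53341232 -0.29355972  0.08763545] [ 0.52950927 -0.30173207  0.0800031 ] [ 0.54027939 -0.28562395  0.09081531]
```

View pics/w2.png

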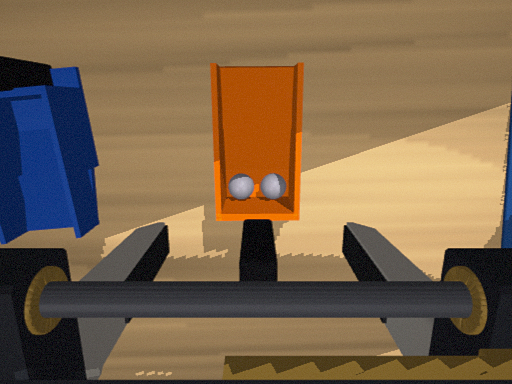

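The post at (258,250) is centred between the fingers at (145,250) and (370,250). Closing with 45 N.

Emit:
send_rows:
  increments: [0,0,0,0,0,0,0.5,0,0,0,0,0,0,0.7,0,0,0,0,0,0,0.9,0,0,0,0,0,0,1,0,0,0,0,0,0,1,0,0,0,0,0,0,1,0,0,0,0,0,0,1,0,0,0,0,0,0,1]
  grip_force: 45

```text
t: 5.0
eef_pos: [0.5381, -0.294, 0.2317]
tcp_rot: [3.142, 0.0, 3.117]
contact_force: [0.2, 0.1, 0.7]
opening: 0.191
```

Emit:
send_rows:
  increments: [0,0,0,0,0,0,1,0,0,0,0,0,0,1,0,0,0.005,0,0,0,1,0,0,0.01,0,0,0,1,0,0,0.015,0,0,0,1,0,0,0.02,0,0,0,1,0,0,0.02,0,0,0,1,0,0,0.015,0,0,0,1,0,0,0.01,0,0,0,1,0,0,0.005,0,0,0,1,0,0,0,0,0,0,1]

```text
t: 6.38
eef_pos: [0.538, -0.294, 0.3317]
tcp_rot: [3.142, -0.0, 3.117]
contact_force: [0.2, -0.0, -2.0]
opening: 0.167
```

Run:
```python
from workcell import r
o=r.get_obs();print(o['t'],o['eef_pos'],o['tcp_rot'],o['joint_pos'],o['contact_force'])
import numpy as np,cv2
n='wrist';c=r.get_calibration(n);p,d=r.snapshot(n);np.savez('w3.npz',p=p,d=d,**c)
cv2.imwrite('pics/w3.png',p[:,:,::-1])
from h import *
p,X,d=pts('w3.npz');T=X-o['eef_pos']
m=(p[...,0]>110)&(p[...,2]<60)&(d>0)&(T[...,2]>-.24)&(np.abs(T[...,1])<.04)&(T[...,0]<0)&(T[...,0]>-.12)
q=T[m];print(len(q),q.min(0),q.max(0))
for a in np.arange(-.095,0,.01):
  w=q[np.abs(q[:,0]-a)<.005]
  if len(w): print(round(a,3),np.percentile(w[:,2],[2,50,98]).round(4))
```

```text
6.375 [ 0.53802264 -0.2939838   0.33172484] [ 3.14157504e+00 -7.54155448e-05  3.11679187e+00] [-5.75999861e-01  5.42586009e-01  1.54814344e+00 -2.82211829e-05
  1.05093668e+00 -2.12198138e+00] [ 0.20842798 -0.0062097  -1.96820784]
22775 [-0.08934746 -0.03998318 -0.22832567] [-0.00621072  0.0368837  -0.0673877 ]
-0.085 [-0.2135 -0.2114 -0.1918]
-0.075 [-0.2161 -0.2137 -0.1921]
-0.065 [-0.2189 -0.2164 -0.1919]
-0.055 [-0.2214 -0.219  -0.1919]
-0.045 [-0.2241 -0.2217 -0.192 ]
-0.035 [-0.2267 -0.2238 -0.081 ]
-0.025 [-0.2267 -0.0725 -0.0688]
-0.015 [-0.2272 -0.2056 -0.1917]
-0.005 [-0.2027 -0.1925 -0.1914]
```

View pics/w3.png

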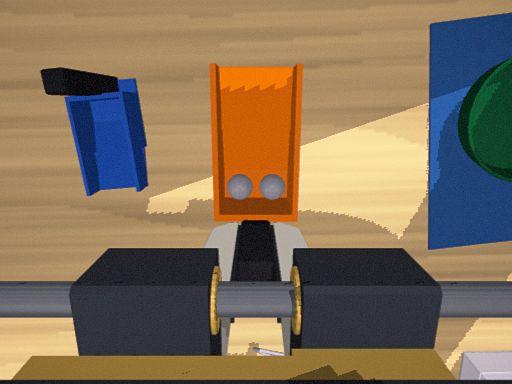

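Firm level grip (the carried scoop's underside is at TCP z − 0.231 and the spout 0.210 below the TCP), with both balls at the back. I'll fit the arm geometry to choose a pour direction that stays within the joint ranges.

```bash
cat > kin.py <<'E'
import numpy as np
from scipy.optimize import least_squares
D=[([.351,1.652],[.2145068,.506301,.404191]),([.0712969,2.0076708],[.394812,.0648676,.404723]),([.459039,1.491012],[.538349,-.285137,.404203]),([.675961,1.601296],[.538191,-.294118,.232234]),([.542586,1.548143],[.538023,-.293984,.331725])]
J=np.array([d[0] for d in D]);P=np.array([d[1] for d in D])
rr=np.sqrt(P[:,0]**2+P[:,1]**2-.0466**2)
def fk(c,J): return c[0]+c[1]*np.sin(J[...,0])+c[2]*np.sin(J.sum(-1)+c[4]),c[3]+c[1]*np.cos(J[...,0])+c[2]*np.cos(J.sum(-1)+c[4])
s=least_squares(lambda c:np.concatenate([fk(c,J)[0]-rr,fk(c,J)[1]-P[:,2]]),[0,.4,.4,.3,-.1])
C=s.x
def ik(r,z,tilt,d6):  # tilt: pitch sum = pi+tilt (positive: flange outward)
    # wrist point equivalent with tool down
    r2=r+d6*np.sin(tilt); z2=z+d6*np.cos(tilt)-d6
    q=least_squares(lambda q:np.array(fk(C,q))-[r2,z2],[.4,1.8]).x
    return q[0],q[1],np.pi+tilt-q.sum()
E
python3 - <<'E'
from kin import *
print(C,s.cost**.5)
for d6 in (.08,.11,.15):
    for t in (0,.35,.7,.8):
        # spout at (.462,.045), pour +x
        c,sn=np.cos(t),np.sin(t)
        v=np.array([-.0894,.210]) # spout->TCP level
        x=.462+c*v[0]+sn*v[1]; z=.045+(.012 if t==0 else 0)-sn*v[0]+c*v[1]
        R=np.sqrt(x*x+.09**2-.0466**2)
        print(d6,t,round(x,3),round(z,3),np.round(ik(R,z,t,d6),3))
E
```

```text
[3.51993671e-04 4.87195370e-01 4.38979870e-01 1.66553364e-01
 9.17958418e-02] 0.00018538341757935923
0.08 0 0.373 0.267 [0.289 2.179 0.674]
0.08 0.35 0.45 0.273 [0.436 1.928 1.127]
0.08 0.7 0.529 0.263 [0.621 1.67  1.551]
0.08 0.8 0.55 0.255 [0.68  1.597 1.665]
0.11 0 0.373 0.267 [0.289 2.179 0.674]
0.11 0.35 0.45 0.273 [0.454 1.903 1.134]
0.11 0.7 0.529 0.263 [0.659 1.617 1.565]
0.11 0.8 0.55 0.255 [0.724 1.537 1.681]
0.15 0 0.373 0.267 [0.289 2.179 0.674]
0.15 0.35 0.45 0.273 [0.478 1.87  1.144]
0.15 0.7 0.529 0.263 [0.711 1.546 1.585]
0.15 0.8 0.55 0.255 [0.784 1.452 1.705]
```

Emit:
send_rows:
  increments: [-0.0033,0.0077,0.004,0,0,-0.06,1,-0.0066,0.0154,0.006,0,0,-0.125,1,-0.0066,0.0154,0.006,0,0,-0.125,1,-0.0066,0.0154,0.006,0,0,-0.125,1,-0.0066,0.0154,0.004,0,0,-0.125,1,-0.0066,0.0154,0,0,0,-0.125,1,-0.0066,0.0154,0,0,0,-0.125,1,-0.0066,0.0154,0,0,0,-0.125,1,-0.0066,0.0154,0,0,0,-0.125,1,-0.0066,0.0154,0,0,0,-0.125,1,-0.0066,0.0154,0,0,0,-0.125,1,-0.0066,0.0154,0,0,0,-0.125,1]

```text
t: 7.92
eef_pos: [0.4618, -0.1164, 0.3572]
tcp_rot: [-3.141, -0.0, 1.678]
contact_force: [-0.1, 0.1, -1.6]
opening: 0.17
```

Emit:
send_rows:
  increments: [-0.0066,0.0154,0,0,0,-0.125,1,-0.0066,0.0154,0,0,0,-0.125,1,-0.0066,0.0154,0,0,0,-0.125,1,-0.0066,0.0154,0,0,0,-0.125,1,-0.0066,0.0154,0,0,0,-0.125,1,-0.0066,0.0154,0,0,0,-0.125,1,-0.0066,0.0154,0,0,0,-0.125,1,-0.0066,0.0154,0,0,0,-0.125,1,-0.0066,0.0154,0,0,0,-0.125,1,-0.0066,0.0154,0,0,0,-0.125,1,-0.0066,0.0154,0,0,0,-0.125,1,-0.0066,0.0154,0,0,0,-0.125,1]

```text
t: 9.43
eef_pos: [0.3826, 0.0684, 0.3574]
tcp_rot: [-3.141, 0.001, 0.178]
contact_force: [0.1, -0.6, -1.4]
opening: 0.17
```

Emit:
send_rows:
  increments: [-0.0066,0.0154,0,0,0,-0.125,1,-0.0033,0.0077,0,0,0,-0.06,1,0,0,0,0,0,0,1,0,0,0,0,0,0,1]

```text
t: 9.93
eef_pos: [0.3731, 0.0908, 0.3576]
tcp_rot: [3.141, 0.0, -0.002]
contact_force: [0.4, 1.2, -1.4]
opening: 0.17
```

```bash
cat > look.py <<'E'
import sys
from workcell import r
from h import *
tag=sys.argv[1]
o=r.get_obs();print(o['t'],o['eef_pos'],o['tcp_rot'],o['joint_pos'],o['contact_force'],o['opening'])
ims=[]
for n in sys.argv[2:]:
    c=r.get_calibration(n);p,d=r.snapshot(n);np.savez(f'{n}_{tag}.npz',p=p,d=d,**c)
    if n=='scene': p=cv2.resize(p[140:260,200:360],(512,384),interpolation=2)
    ims.append(cv2.resize(p,(800//len(sys.argv[2:]),600//len(sys.argv[2:]))))
cv2.imwrite(f'pics/{tag}.png',np.hstack(ims)[:,:,::-1])
E
python3 look.py c1 wrist scene
```

```text
9.925 [0.37314036 0.09080705 0.35759092] [ 3.14149169e+00  2.95034501e-04 -1.83437515e-03] [ 1.17352316e-01  1.11512375e-01  2.09875775e+00 -8.12002428e-05
  9.31627475e-01  1.69003145e+00] [ 0.42445863  1.21374783 -1.37798501] 0.17048674101853603
```

View pics/c1.png

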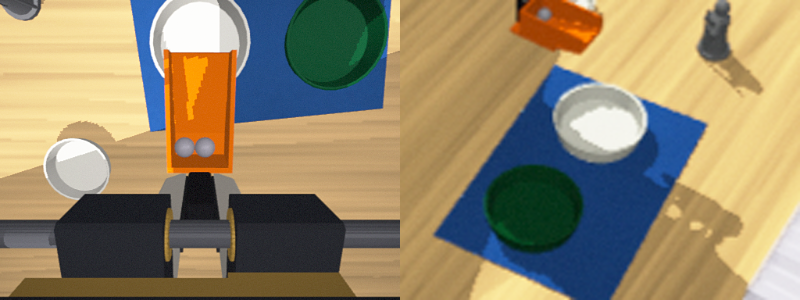

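Both balls are at the back and the spout is over the near part of the white dish. I'll lower it level until the spout is about 28 mm above the rim.

Emit:
send_rows:
  increments: [0,0,-0.008,0,0,0,1,0,0,-0.015,0,0,0,1,0,0,-0.015,0,0,0,1,0,0,-0.015,0,0,0,1,0,0,-0.015,0,0,0,1,0,0,-0.01,0,0,0,1,0,0,-0.008,0,0,0,1,0,0,-0.005,0,0,0,1,0,0,0,0,0,0,1]

```text
t: 11.15
eef_pos: [0.3731, 0.091, 0.2666]
tcp_rot: [3.142, 0.0, -0.003]
contact_force: [0.3, 0.4, -1.8]
opening: 0.163
```

```bash
python3 look.py c2 wrist scene
python3 - <<'E'
from h import *
p,X,d=pts('wrist_c2.npz')
m=(p[...,0]>110)&(p[...,2]<60)&(d>0)&(X[...,2]>.033)&(X[...,2]<.085)&(np.abs(X[...,1]-.09)<.04)&(X[...,0]>.38)
q=X[m];print(q.max(0),np.median(q[q[:,0]>q[:,0].max()-.006],0))
E
```

```text
11.15 [0.37307289 0.09101531 0.26659921] [ 3.14156374e+00  2.74615903e-04 -3.15469911e-03] [1.17898935e-01 2.90921193e-01 2.17666743e+00 7.14376760e-06
 6.74280126e-01 1.69184438e+00] [ 0.32470422  0.41940758 -1.77444944] 0.16335534584860106
[0.46203684 0.11323911 0.07601186] [0.45877135 0.09023655 0.05552514]
```

View pics/c2.png

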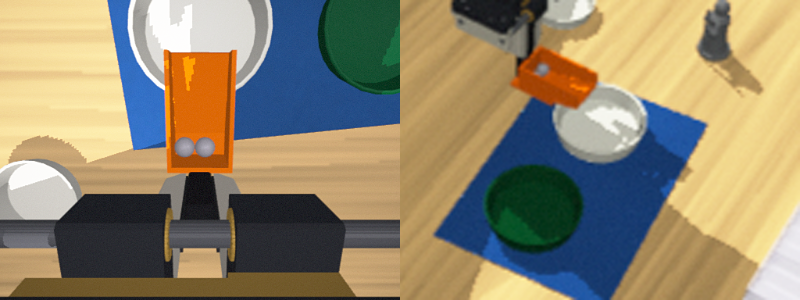

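Run:
```python
import numpy as np
v=np.array([-.0892,.2097])
def T(t,S): c,s=np.cos(t),np.sin(t); return np.array([S[0]+c*v[0]+s*v[1],S[1]-s*v[0]+c*v[1]])
ts=np.arange(0,.761,.04)
p=T(0,(.462,.057)); acc=p.copy()
for t in ts[1:]:
    S=(.462,np.interp(t,[0,.16,.4,.76],[.057,.056,.046,.045]))
    q=T(t,S);d=np.round(q-acc,4);acc=acc+d;print([d[0],0,d[1],0,.04,0,1])
print(acc,acc-p)
```

```text
[np.float64(0.0085), 0, np.float64(0.0031), 0, 0.04, 0, 1]
[np.float64(0.0085), 0, np.float64(0.0029), 0, 0.04, 0, 1]
[np.float64(0.0087), 0, np.float64(0.0024), 0, 0.04, 0, 1]
[np.float64(0.0088), 0, np.float64(0.0021), 0, 0.04, 0, 1]
[np.float64(0.0089), 0, np.float64(0.0004), 0, 0.04, 0, 1]
[np.float64(0.009), 0, np.float64(-0.0), 0, 0.04, 0, 1]
[np.float64(0.009), 0, np.float64(-0.0004), 0, 0.04, 0, 1]
[np.float64(0.0091), 0, np.float64(-0.0008), 0, 0.04, 0, 1]
[np.float64(0.0091), 0, np.float64(-0.0011), 0, 0.04, 0, 1]
[np.float64(0.0091), 0, np.float64(-0.0014), 0, 0.04, 0, 1]
[np.float64(0.0091), 0, np.float64(-0.0003), 0, 0.04, 0, 1]
[np.float64(0.0091), 0, np.float64(-0.0006), 0, 0.04, 0, 1]
[np.float64(0.0091), 0, np.float64(-0.001), 0, 0.04, 0, 1]
[np.float64(0.009), 0, np.float64(-0.0014), 0, 0.04, 0, 1]
[np.float64(0.009), 0, np.float64(-0.0017), 0, 0.04, 0, 1]
[np.float64(0.0089), 0, np.float64(-0.0021), 0, 0.04, 0, 1]
[np.float64(0.0088), 0, np.float64(-0.0024), 0, 0.04, 0, 1]
[np.float64(0.0087), 0, np.float64(-0.0028), 0, 0.04, 0, 1]
[np.float64(0.0086), 0, np.float64(-0.0032), 0, 0.04, 0, 1]
[0.5418 0.2584] [ 0.169  -0.0083]
```

Emit:
send_rows:
  increments: [0.0085,0,0.0031,0,0.04,0,1,0.0085,0,0.0029,0,0.04,0,1,0.0087,0,0.0024,0,0.04,0,1,0.0088,0,0.0021,0,0.04,0,1,0.0089,0,0.0004,0,0.04,0,1,0.009,0,0,0,0.04,0,1,0.009,0,-0.0004,0,0.04,0,1,0.0091,0,-0.0008,0,0.04,0,1,0.0091,0,-0.0011,0,0.04,0,1,0.0091,0,-0.0014,0,0.04,0,1]

```text
t: 12.5
eef_pos: [0.4622, 0.091, 0.2743]
tcp_rot: [3.14, 0.4, -0.003]
contact_force: [0.2, 0.2, -1.9]
opening: 0.171
```

Emit:
send_rows:
  increments: [0.0091,0,-0.0003,0,0.04,0,1,0.0091,0,-0.0006,0,0.04,0,1,0.0091,0,-0.001,0,0.04,0,1,0.009,0,-0.0014,0,0.04,0,1,0.009,0,-0.0017,0,0.04,0,1,0.0089,0,-0.0021,0,0.04,0,1,0.0088,0,-0.0024,0,0.04,0,1,0.0087,0,-0.0028,0,0.04,0,1,0.0086,0,-0.0032,0,0.04,0,1,0,0,0,0,0,0,1,0,0,0,0,0,0,1,0,0,0,0,0,0,1]

```text
t: 14.0
eef_pos: [0.5418, 0.0911, 0.2587]
tcp_rot: [3.139, 0.759, -0.004]
contact_force: [-0.4, -0.3, -1.2]
opening: 0.17
```

```bash
python3 look.py c3 wrist scene
```

```text
14.0 [0.54184577 0.09106353 0.25873408] [ 3.13860699  0.75914308 -0.00425695] [0.07335284 0.67154778 1.60555728 0.05047645 1.62222844 1.6297385 ] [-0.42170566 -0.33698505 -1.15792765] 0.16954908322696213
```

View pics/c3.png

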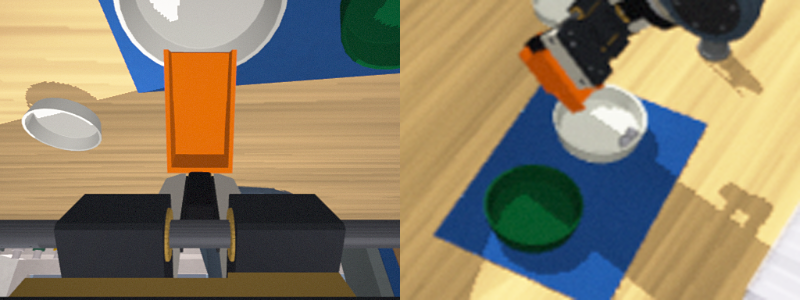

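The scoop is empty, and the scene crop shows something steel in the white dish at (628,138). I'll enlarge it to count the balls.

Run:
```python
from h import *
p=np.load('scene_c3.npz')['p'];a=cv2.resize(p[165:210,255:305],(560,504),interpolation=cv2.INTER_CUBIC)
cv2.imwrite('pics/c3b.png',a[:,:,::-1])
```

```text
(no output)
```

View pics/c3b.png

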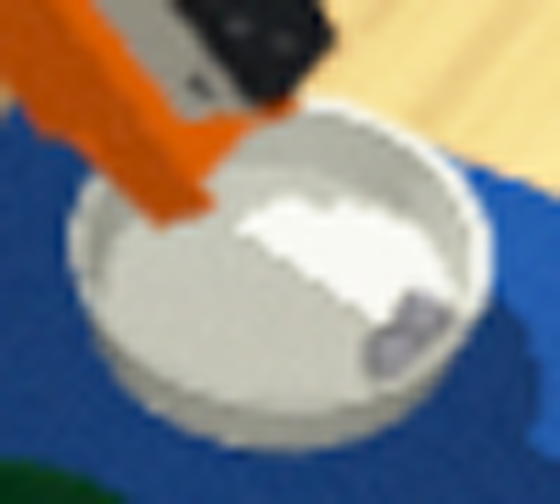

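Both balls sit side by side in the white dish at (385,350) and (420,315). I'll raise the scoop, level it and carry it to a free spot on the shelf.

Emit:
send_rows:
  increments: [0,0,0.01,0,0,0,1,0,0,0.015,0,0,0,1,0,0,0.015,0,0,0,1,0,0,0.01,0,0,0,1]

```text
t: 14.6
eef_pos: [0.5421, 0.091, 0.3099]
tcp_rot: [3.139, 0.759, -0.004]
contact_force: [0.2, -0.0, -1.7]
opening: 0.168
```

Emit:
send_rows:
  increments: [-0.012,0,0.003,0,-0.076,0,1,-0.012,0,0.003,0,-0.076,0,1,-0.012,0,0.003,0,-0.076,0,1,-0.012,0,0.003,0,-0.076,0,1,-0.012,0,0.003,0,-0.076,0,1,-0.012,0,0.003,0,-0.076,0,1,-0.012,0,0.003,0,-0.076,0,1,-0.012,0,0.003,0,-0.076,0,1,-0.012,0,0.003,0,-0.076,0,1,-0.012,0,0.003,0,-0.076,0,1,0,0,0,0,0,0,1]

```text
t: 15.98
eef_pos: [0.4214, 0.091, 0.339]
tcp_rot: [-3.141, 0.0, -0.003]
contact_force: [0.0, -0.0, -1.6]
opening: 0.172
```

Emit:
send_rows:
  increments: [0,-0.013,0,0,0,0,1,0.002,-0.03,0,0,0,0,1,0.002,-0.034,0,0,0,0,1,0.002,-0.034,0,0,0,0,1,0.002,-0.034,0,0,0,0,1,0.002,-0.034,0,0,0,0,1,0.002,-0.034,0,0,0,0,1,0.002,-0.034,0,0,0,0,1,0.002,-0.034,0,0,0,0,1,0.002,-0.034,0,0,0,0,1,0,-0.03,0,0,0,0,1,0,-0.016,0,0,0,0,1]

```text
t: 17.48
eef_pos: [0.4398, -0.2719, 0.3381]
tcp_rot: [-3.141, 0.001, -0.005]
contact_force: [-0.6, -0.4, -2.1]
opening: 0.169
```

Emit:
send_rows:
  increments: [0,0,0,0,0,0,1,0,0,0,0,0,0,1]

```text
t: 17.73
eef_pos: [0.44, -0.2694, 0.3383]
tcp_rot: [-3.141, 0.001, -0.003]
contact_force: [0.0, 0.4, -1.8]
opening: 0.17
```

```bash
python3 look.py c4 wrist top
python3 - <<'E'
from h import *
p,X,d=pts('wrist_c4.npz')
m=(p[...,0]>110)&(p[...,2]<60)&(d>0)&(X[...,2]>.07)&(X[...,2]<.16)&(np.abs(X[...,1]+.27)<.03)
q=X[m]
for a in np.arange(.44,.54,.01):
  w=q[np.abs(q[:,0]-a)<.005]
  if len(w): print(round(a,3),np.percentile(w[:,2],[2,98]).round(4))
E
```

```text
17.725 [ 0.44000348 -0.26936637  0.33828524] [-3.14094340e+00  6.13190203e-04 -2.82762708e-03] [-6.39618409e-01  3.72326806e-01  1.80462692e+00  1.91389976e-04
  9.65517999e-01  9.33896775e-01] [ 0.02697378  0.41185218 -1.80707108] 0.1702572857463317
0.45 [0.111  0.1465]
0.46 [0.1105 0.1463]
0.47 [0.1107 0.1463]
0.48 [0.1129 0.1464]
0.49 [0.1156 0.1463]
0.5 [0.1182 0.1463]
0.51 [0.1208 0.1464]
0.52 [0.1235 0.1464]
0.53 [0.1252 0.1463]
```

View pics/c4.png

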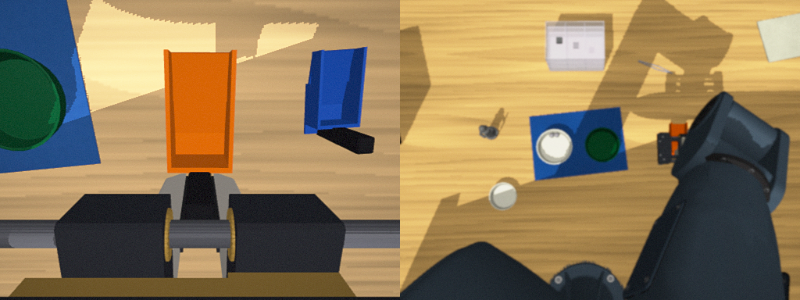

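Level, with the spot below clear; the blue scoop is about 6 cm to the side. Top view shows both balls in the dish at (555,135). Lowering.

Emit:
send_rows:
  increments: [0,0,-0.01,0,0,0,1,0,0,-0.015,0,0,0,1,0,0,-0.015,0,0,0,1,0,0,-0.015,0,0,0,1,0,0,-0.015,0,0,0,1,0,0,-0.015,0,0,0,1,0,0,-0.01,0,0,0,1,0,0,-0.006,0,0,0,1,0,0,-0.003,0,0,0,1,0,0,-0.001,0,0,0,1,0,0,0,0,0,0,1]

```text
t: 19.2
eef_pos: [0.4401, -0.27, 0.2337]
tcp_rot: [3.141, -0.0, -0.003]
contact_force: [-0.8, -0.9, -1.4]
opening: 0.171
```

Emit:
send_rows:
  increments: [0,0,-0.001,0,0,0,1,0,0,-0.001,0,0,0,1,0,0,0,0,0,0,1]

```text
t: 19.58
eef_pos: [0.4401, -0.27, 0.2317]
tcp_rot: [3.141, -0.0, -0.003]
contact_force: [-2.1, 0.4, 3.3]
opening: 0.172
```

Emit:
send_rows:
  increments: [0,0,-0.0007,0,0,0,1,0,0,0,0,0,0,1]

```text
t: 19.82
eef_pos: [0.4401, -0.27, 0.2317]
tcp_rot: [3.141, -0.0, -0.003]
contact_force: [-4.8, 3.4, 14.4]
opening: 0.168
```

It's on the shelf (14 N). I'll ease off and open.

Emit:
send_rows:
  increments: [0,0,0.0006,0,0,0,1,0,0,0,0,0,0,0.8,0,0,0,0,0,0,0.6,0,0,0,0,0,0,0.4,0,0,0,0,0,0,0.2,0,0,0,0,0,0,0.1,0,0,0,0,0,0,0.1,0,0,0,0,0,0,0.1]

```text
t: 20.82
eef_pos: [0.4401, -0.27, 0.2313]
tcp_rot: [-3.142, 0.0, -0.003]
contact_force: [-0.3, -0.1, -0.2]
opening: 0.798
```

Emit:
send_rows:
  increments: [0,0,0.008,0,0,0,0.1,0,0,0.02,0,0,0,0.1,0,0,0.03,0,0,0,0.1,0,0,0.03,0,0,0,0.1,0,0,0.03,0,0,0,0.1,0,0,0.02,0,0,0,0.1,-0.03,0,0.02,0,0,0,0.1,-0.03,0,0,0,0,0,0.1,-0.02,0,0,0,0,0,0.1,0,0,0,0,0,0,0.1]

```text
t: 22.08
eef_pos: [0.3594, -0.2699, 0.39]
tcp_rot: [3.141, -0.001, -0.004]
contact_force: [1.6, 0.1, 0.1]
opening: 0.902
```

```bash
python3 look.py c5 wrist top
python3 - <<'E'
from h import *
p,X,d=pts('wrist_c5.npz')
m=(d>0)&(np.hypot(X[...,0]-.44,X[...,1]+.27)<.03)&(X[...,2]>.08);print(X[m].mean(0),np.percentile(X[m],[2,98],0))
m=(p[...,0]>110)&(p[...,2]<60)&(d>0)&(X[...,2]>.034)&(X[...,2]<.05)&(np.abs(X[...,1]+.27)<.04)
q=X[m];print(q.min(0),q.max(0),np.polyfit(q[:,0],q[:,2],1))
p=np.load('top_c5.npz')['p'];a=cv2.resize(p[155:225,160:240],(800,700),interpolation=2)[:600]
b=np.load('scene_c3.npz')
cv2.imwrite('pics/c5b.png',a[:,:,::-1])
E
```

```text
22.075 [ 0.35935725 -0.26993752  0.38997865] [ 3.14110976e+00 -5.20422094e-04 -4.27045261e-03] [-7.47892932e-01  1.85067616e-01  1.91518118e+00 -3.61328239e-06
  1.04063392e+00  8.27175799e-01] [1.56440046 0.10323592 0.12660364] 0.9024668706223101
[ 0.44015397 -0.27075294  0.08901783] [[ 0.43279519 -0.27806506  0.08753728]
 [ 0.44755022 -0.2634869   0.09050863]]
[ 0.44701922 -0.29398519  0.0340713 ] [ 0.51791613 -0.24806662  0.0414102 ] [0.00519497 0.03653558]
```

View pics/c5.png

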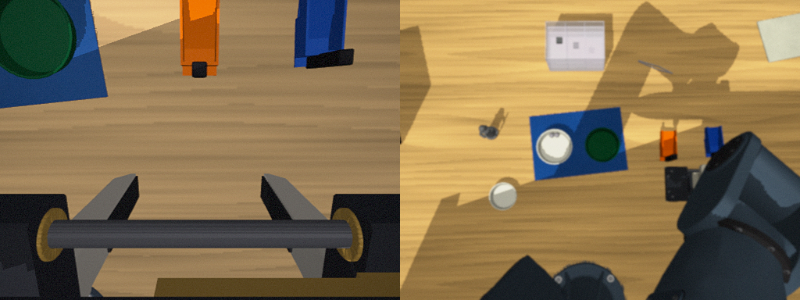

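View pics/c5b.png

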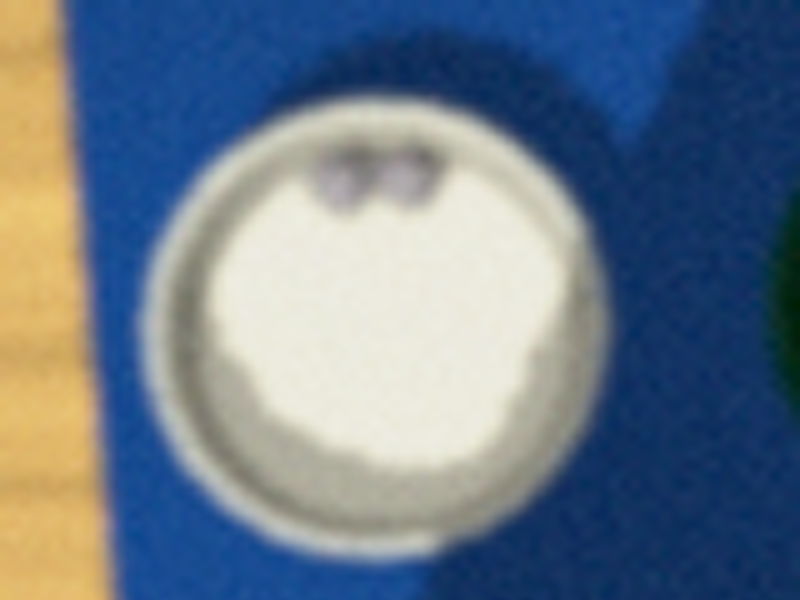

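The crop shows both balls in the white dish at (345,180) and (408,180). The scoop stands upright and free (top view 668,143) with its post top at z = 0.089, and the gripper is clear. Handing in.

```bash
python3 -c "
from workcell import r
print(r.hand_in())"
```

```text
the job is handed in; nothing more can be done
None
```

I poured both steel balls into the larger white dish on the mat, and the empty orange scoop now stands upright on the shelf. I handed in at about 22 s of the 67 s allowed; hand-in reports no verdict.

- **Pour:** I gripped the black post and turned the scoop half round, because tilting the other way would have passed a joint limit. I lowered the spout level to about 28 mm above the rim. I then tipped it slowly to about 43°, ending about 16 mm above the rim, and stayed low until both balls were out.
- **Placing:** The scoop stands facing the opposite way from its start, at about (0.44, -0.27). It touched down with 14 N at the wrist before release.
- **Last checks:** The top-view close-up shows two balls in the white dish. The scoop is level, with its post top at z = 0.089 m, and the gripper is open and clear of it. The green dish, small dish, figurine and blue scoop were not touched.
- **Disagreement:** The scene and top cameras differed by about 7 mm in y, more than the stated 2 mm. I used the wrist camera, which fell between them, and the grasp and pour agreed with it.

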